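# Move the battery pack from the charger to the cradle

## Robot

A 6-joint arm with a two-finger parallel gripper is mounted at the origin on a cart in front of the work surface, level with it; the furniture and walls round the work are solid. World frame = base frame: x ahead of the robot, y to its left, z up, the work surface at z = 0. Lengths are in m, angles in degrees, forces in N, time in s.
With the tool pointing down it reaches from about 0.25 to 0.725 m from the base axis. Payload 9.7 kg.
Tool frame: the origin (TCP) lies midway between the tips of the shut fingers; the grasp point (between the pads) lies 19 mm behind it; z points along the fingers, y is the line along which they close (so a half turn about z gives the same grasp; the last joint's range is limited). The gripper opens to 85 mm and grips with 20 to 120 N. Pads are 22 mm wide; open, the fingers measure 114 mm over their backs; the gripper's body (76 mm by 85 mm) begins 54 mm behind the grasp point. The pads swing forward as they close: fully open they stand 13 mm farther back than shut.
Start: joints at [-65.833, 4.979, 10.078, 95.1, 0, 90], TCP at [0.225, -0.502, 0.231] pointing down, gripper open.
Joint ranges: [-179.16, 179.16], [-48.56, 103.87], [-65.8, 70.77], [-126.05, 130.52], [-82.76, 87.17], [-180, 180]. Speed limits (degrees/s): [127.2, 127.2, 147.25, 180, 180, 180].

## Interface

Orientations are given as [roll, pitch, yaw] about the fixed x, y, z axes, in that order (R = Rz(yaw) Ry(pitch) Rx(roll)).
In Python, from workcell import * gives the robot as it stands.
- The arm moves only by the tool servo_tool, never from a script. Its argument "moves" is a list of rows, each a list of 4 numbers: the shift along the world's x, y, z in cm, then the turn about the world's z in rad. A call has 1 to 20 rows; each row is the pose to reach, as a shift and turn from the pose commanded when the call began; what a row does not reach only later rows make up. A row lasts 1/12 s, in which the tool goes at most 41.7 mm and 7.16 degrees, less where a joint would pass 70% of its speed; a pose out of reach is approached as far as the arm can. A call with a gripper value outside its range is refused whole. "claw" is the closure, from 0 (fully open) to 1 (shut), set as the call begins (left out, the last holds). The fingers move at their own pace and stop on an object; "force" is the grip in N (left out, the last holds). Time passes only in rows, so rows that repeat a pose let the fingers close. It gives the time, the measured TCP pose, the force, the opening and the grip force at its end, in the units of the state.
- get_obs(): the state, without advancing time (a new reading comes with each control period).
- camera(name): name is "scene" or "top" or "wrist"; returns the picture (400x640x3 uint8, red, green, blue); there is no depth.
- get_calibration(name): a dict with "fx", "fy", "cx", "cy" (pixels), "rvec" (rotation vector, rad) and "tvec" (3), from world to camera coordinates, as OpenCV has them; the wrist camera has in their place "tool_from_camera" (4x4, takes a point from camera to tool coordinates, whose origin is the TCP and whose axes are the flange's). Camera axes: x right, y down, z forward; pixel columns grow to the right and rows downward; lengths in m; the calibration is good to about 2 mm. A picture is of the moment at which its call begins: read the wrist's pose just before it. get_calibration takes no time and is no camera call.
- job_done(): hands the job in; it is judged then, once.
The state is a dict: "time": time; "q": joint angles; "qd": joint speeds; "joint_efforts": joint torques, N m; "ee_pos": TCP position; "tcp_rot": TCP orientation; "wrist_force": force on the tool from outside, world axes, zero at the start; "torque": the same for the moment, N m; "opening": finger opening in m; "grasp_force": force on a finger pad.
Only numpy, scipy, OpenCV 4.12 (cv2) and the standard library are available. Lean on these libraries where they do the work, as an engineer would, in place of code of your own. Each camera call takes 0.05 s, during which the arm holds its last target. There are 200 camera calls.

## Task

Move the charged battery pack from the grey charger to the blue instrument cradle: press the charger's red button so that the pack springs loose, slide it out, then slide it into the cradle's rail until the spring catch clicks and holds it. The depth of the cradle's end stop is adjustable and unknown, so feel for it; work gently, never forcing the pack, and leave the other things on the bench where they are.

Things in the scene. Friction and masses are not known exactly. Their poses are not given: they have to be found in the camera images.
- charger: Grey charger, fixed, 137 x 80 mm, with a wing and red button on its right (-y). Origin at bench level; x = the way a pack slides in (about away from the robot), y left, z up. Deck at z = 14 mm from x = -75 to the fixed end wall at x = 45.5. Pack locked: its origin at x = 8, y = 0, z = 14; it comes free of the rail at x = -58 or less. Over 45 N between it and pack or robot is forcing.
- red_button (a point): Centre of the top face of the charger's red release button, 24 mm across, at x = 0, y = -58, z = 29 mm in the charger's frame when up. Press straight down. Pressed, it lets a spring plunger (4 to 7 N) push the pack 15 mm out along the charger's -x; the pack stops there, still in the rail.
- charger_catch (a joint): Travel of the red button and the charger's catch, one piece (m): 0 = up, grows when pressed; 0.005 frees the pack, 0.007 is the hard stop. Spring 2.5 N up to 5 N down, plus up to 2 N friction. A pack over the catch holds it down at 0.003 to 0.005; else it springs up by itself.
- cradle: Blue cradle, fixed, 149 x 80 mm, wing with yellow button on its right. Axes and deck as the charger. Rail in both: from x = -12 mm, side walls y = +-21.5 (1.5 mm play), lips 33 mm apart from z = 22 to 27 (2 mm play above the foot), flared mouth 22 high from x = -34, y = +-29. Set a pack on the deck at x = -60, then slide to +x. Over 45 N between it and pack or robot is forcing.
- cradle_catch (a joint): Catch of the cradle (m): 0 = up, 0.003 to 0.005 while a pack lies over it. It snaps up to 0 into the pack's foot once the pack is 0.5 to 1 mm past its locked place, which is anywhere at x = -5 to 21 mm in the cradle. It, a plunger (pushes back 4 to 7 N in the last 15 mm) and the black end stop (hard, 2.5 mm past locked) are set in depth together.
- pack: Battery pack, black with green label, locked in the charger. Origin: centre of underside; x to its leading end, z up. Foot 70 x 40 x 6 mm, neck 30 wide to z = 17, body 70 x 46 to z = 50: grip across its 46 mm, above z = 18. 0.18 kg. Sliding it in takes up to about 12 N; over about 15 N it is against the end stop. Not clicked, it springs back 15 mm when let go.
- cup: Bystander: lidded specimen cup with blue lid, 61 mm across, 64 high, loose. Origin at the centre of its underside.
- blue_marker: Bystander: white and blue marker pen, 139 mm long along its y, 12 thick, lying loose. Origin at the centre of its underside.
- timer: Bystander: white bench timer with grey dial, 62 x 62 x 44 mm, loose. Origin at the centre of its underside.
- cartridge: Bystander: white flat test cartridge, 20 x 70 (y) x 8 mm, loose. Origin at the centre of its underside.

How it is judged:
By the outcome, as a careful person would: the job done as asked, in the order asked, and still so for the second after the job is handed in, with the robot touching nothing.
It also fails if it takes over 58 s, if anything falls off the work surface, if the arm or the gripper's body presses on something with over 40 N, if the wrist force passes 120 N, or if a joint passes its speed limit or range.

## Working session

There is one attempt and no reset: what is moved stays moved. The work goes in short steps, Python scripts to look and compute and a tool call to move; the robot and the scene stay as the last step left them, time stands still between calls to the robot, and variables do not carry over. Pictures are saved under pics/ and viewed, at most 10 in all, crops included, and the job is handed in when it is done.

Besides the shell and the picture viewer there is one more tool, called after ">>>" in YAML: its name, and indented under it one key for each argument. servo_tool: Moves the arm, as the interface text tells. Its arguments: {"type":"object","properties":{"moves":{"type":"array","items":{"type":"array","items":{"type":"number"}}},"claw":{"type":"number"},"force":{"type":"number"}},"required":["moves"]}

```bash
ls; mkdir -p pics
python3 - <<'E'
from workcell import *
import cv2
o=get_obs();print(o)
for n in("scene","top"):
    cv2.imwrite(f"pics/{n}0.png",cv2.cvtColor(camera(n),cv2.COLOR_RGB2BGR));print(n,get_calibration(n))
print(get_calibration("wrist"))
E
```

```text
pics
{'time': 0.0, 'q': array([-6.58319162e+01,  5.01103104e+00,  1.00340589e+01,  9.50988276e+01,
       -1.99069702e-04,  9.00014984e+01]), 'qd': array([-0.0017891 ,  0.05970986, -0.05112004,  0.0400058 ,  0.12795468,
        0.03498534]), 'joint_efforts': array([ 1.53045312e-03, -5.20389676e+01,  4.64801860e+01,  1.64340256e-02,
        1.83626912e-04, -7.09279760e-06]), 'ee_pos': array([ 0.22508458, -0.5015854 ,  0.23058019]), 'tcp_rot': array([-1.79924200e+02,  2.01051819e-04,  2.41665857e+01]), 'wrist_force': array([-0.53664759,  0.20326974, -0.52483233]), 'torque': array([0.02178396, 0.02131686, 0.0137394 ]), 'grasp_force': 0.0, 'opening': 0.0853314078606402}
scene {'fx': 429.53126104862207, 'fy': 429.53126104862207, 'cx': 315.97997274768926, 'cy': 189.6562344770539, 'rvec': array([ 0.82767419, -2.52793426,  1.16819688]), 'tvec': array([0.38007708, 0.25884119, 1.36014623])}
top {'fx': 491.3807279227586, 'fy': 491.3807279227586, 'cx': 323.0578338067533, 'cy': 197.4521005289553, 'rvec': array([ 1.88993111, -2.2393127 ,  0.33773363]), 'tvec': array([0.0643862 , 0.47871641, 1.49853555])}
{'fx': 337.47005034191415, 'fy': 337.47005034191415, 'cx': 320.4571317371098, 'cy': 205.50415862124274, 'tool_from_camera': array([[-5.31418030e-04, -9.43970671e-01, -3.30028924e-01,
         8.46711207e-02],
       [ 9.99999460e-01, -7.96211621e-04,  6.67161749e-04,
        -8.37474600e-04],
       [-8.92553988e-04, -3.30028392e-01,  9.43970584e-01,
        -1.43392474e-01],
       [ 0.00000000e+00,  0.00000000e+00,  0.00000000e+00,
         1.00000000e+00]])}
```

View pics/top0.png

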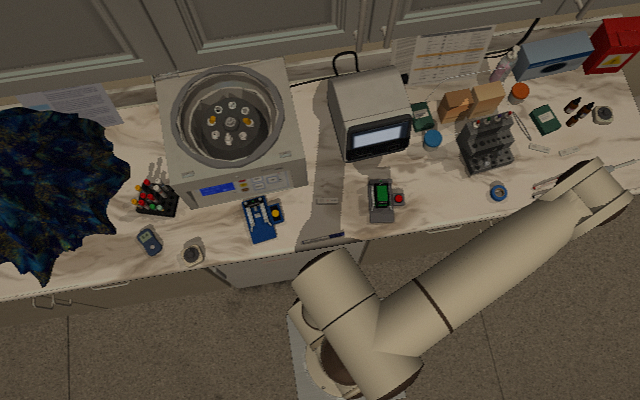

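View pics/scene0.png

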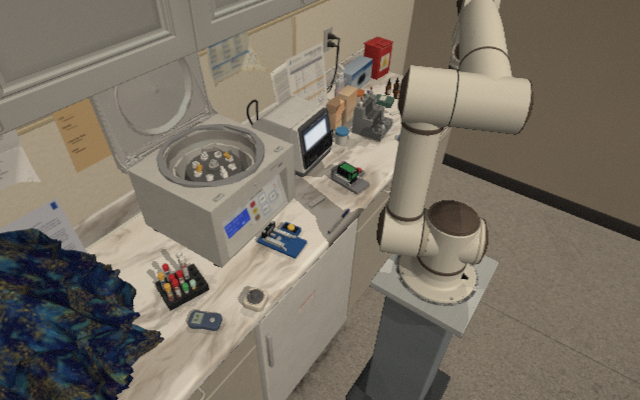

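The top view shows the charger at about (382,200) with its red button at (398,198), and the blue cradle at about (262,220) with its yellow button at (276,213). The pen is at (323,238), the timer at (192,254) and the cartridge at (327,200). Next I'll get coarse positions from both views.

```bash
cat > h.py <<'E'
from workcell import *
import cv2, numpy as np
from scipy.spatial.transform import Rotation as R
def cam(n,obs=None):
    c=get_calibration(n)
    K=np.array([[c["fx"],0,c["cx"]],[0,c["fy"],c["cy"]],[0,0,1]])
    if n=="wrist":
        T=np.eye(4);T[:3,:3]=R.from_euler("xyz",obs["tcp_rot"],degrees=True).as_matrix();T[:3,3]=obs["ee_pos"]
        T=T@c["tool_from_camera"]
    else:
        T=np.eye(4);T[:3,:3]=cv2.Rodrigues(c["rvec"])[0];T[:3,3]=c["tvec"];T=np.linalg.inv(T)
    return K,T
def ray(KT,uv):
    K,T=KT;d=T[:3,:3]@np.linalg.solve(K,[uv[0],uv[1],1]);return T[:3,3],d/np.linalg.norm(d)
def onz(KT,uv,z):
    o,d=ray(KT,uv);return o+d*(z-o[2])/d[2]
def tri(rs):
    A=sum(np.eye(3)-np.outer(d,d) for o,d in rs);b=sum((np.eye(3)-np.outer(d,d))@o for o,d in rs)
    return np.linalg.solve(A,b)
def blobs(im,lo,hi,amin=15):
    m=cv2.inRange(cv2.cvtColor(im,cv2.COLOR_RGB2HSV),np.array(lo),np.array(hi))
    m=cv2.morphologyEx(m,cv2.MORPH_CLOSE,np.ones((3,3)))
    n,l,s,c=cv2.connectedComponentsWithStats(m)
    return [(int(s[i,4]),s[i,:4].tolist(),c[i].round(1).tolist()) for i in np.argsort(-s[1:,4])+1 if s[i,4]>=amin][:5],m
def snap(name):
    o=get_obs();im=camera("wrist")
    cv2.imwrite(f"pics/{name}.png",cv2.cvtColor(im,cv2.COLOR_RGB2BGR));np.savez(f"pics/{name}.npz",im=im,pos=o["ee_pos"],rot=o["tcp_rot"])
    return im,cam("wrist",o)
def load(name):
    f=np.load(f"pics/{name}.npz");return f["im"],cam("wrist",dict(ee_pos=f["pos"],tcp_rot=f["rot"]))
E
python3 - <<'E'
from h import *
for n in("scene","top"):
    im=cv2.cvtColor(cv2.imread(f"pics/{n}0.png"),cv2.COLOR_BGR2RGB)
    for k,lo,hi in(("red",(0,150,100),(6,255,255)),("yel",(20,150,120),(32,255,255)),("blue",(100,150,50),(115,255,255)),("green",(55,120,60),(85,255,255))):
        print(n,k,blobs(im,lo,hi)[0])
c=cam("top")
for k,uv,z in(("red",(398,198),.029),("yel",(276,213),.029),("pack",(382,194),.064),("cradle",(262,220),.014),("pen",(303,243),0),("pen2",(343,234),0),("timer",(192,254),.044),("cart",(327,200),0),("analyzerfront",(347,160),0),("afr",(409,149),0),("centf",(192,206),0),("centr",(306,187),0),("cup",(432,139),.06),("cup2",(498,194),.06)):print(k,onz(c,uv,z).round(3))
E
```

```text
scene red [(492, [364, 37, 29, 42], [379.5, 51.8]), (126, [169, 270, 14, 17], [175.3, 277.9]), (29, [163, 264, 6, 7], [165.1, 266.8])]
scene yel [(30, [288, 225, 7, 5], [290.7, 227.0])]
scene blue [(687, [16, 321, 57, 31], [45.7, 338.0]), (396, [258, 234, 48, 24], [287.9, 245.3]), (330, [55, 361, 33, 22], [68.4, 373.3]), (305, [88, 265, 22, 28], [98.7, 278.5]), (294, [225, 210, 25, 28], [236.9, 223.1])]
scene green [(70, [340, 164, 15, 9], [347.4, 167.6]), (31, [183, 283, 5, 7], [185.0, 286.2]), (22, [349, 173, 8, 7], [353.0, 175.6])]
top red [(790, [604, 17, 36, 30], [623.3, 30.5]), (35, [396, 195, 6, 7], [398.5, 197.9]), (34, [138, 193, 7, 12], [141.6, 198.0]), (21, [143, 179, 6, 5], [145.8, 181.0]), (18, [147, 194, 5, 5], [149.3, 195.9])]
top yel [(38, [272, 210, 7, 7], [275.1, 212.8]), (15, [211, 116, 4, 5], [212.6, 118.1])]
top blue [(619, [242, 202, 42, 42], [262.7, 225.7]), (231, [424, 130, 18, 17], [432.5, 138.0]), (222, [200, 183, 35, 12], [216.9, 188.7]), (115, [28, 257, 14, 15], [34.3, 264.5]), (100, [491, 185, 16, 16], [497.7, 193.3])]
top green [(138, [377, 186, 11, 15], [381.9, 193.0]), (23, [150, 204, 5, 5], [152.0, 206.0])]
red [ 0.453 -0.262  0.029]
yel [0.469 0.141 0.029]
pack [ 0.465 -0.206  0.064]
cradle [0.458 0.19  0.014]
pen [0.363 0.07  0.   ]
pen2 [ 0.37  -0.064  0.   ]
timer [0.377 0.419 0.044]
cart [ 0.494 -0.032  0.   ]
analyzerfront [ 0.623 -0.124  0.   ]
afr [ 0.627 -0.343  0.   ]
centf [ 0.549  0.415 -0.   ]
centr [0.551 0.03  0.   ]
cup [ 0.627 -0.411  0.06 ]
cup2 [ 0.403 -0.577  0.06 ]
```

>>> servo_tool:
  moves:
    - [1,1.3,0,-0.02]
    - [3,4,1,-0.07]
    - [6,7.5,2,-0.12]
    - [9,11.5,3,-0.18]
    - [12,15,3,-0.24]
    - [15,19,3,-0.3]
    - [18,22.5,3,-0.35]
    - [20,25,3,-0.4]
    - [21,26.5,3,-0.42]
    - [21.5,27,3,-0.42]
    - [21.5,27,3,-0.42]
    - [21.5,27,3,-0.42]

```text
time: 1.1
ee_pos: [0.4401, -0.2317, 0.261]
tcp_rot: [-180.0, 0.0, 0.2]
wrist_force: [-0.5, -0.2, -0.3]
opening: 0.0855
grasp_force: 0.0
```

Run:
```python
from h import *
im,c=snap("w1");o=get_obs();print(o["time"],o["ee_pos"],o["tcp_rot"],o["wrist_force"])
```

```text
1.15 [ 0.43974179 -0.23232126  0.26108768] [1.79995448e+02 3.50580254e-02 1.15786963e-01] [-0.24641118 -0.32583104 -0.09869605]
```

View pics/w1.png

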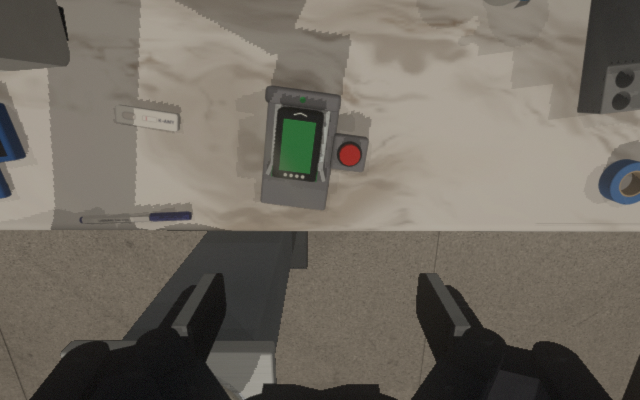

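The wrist view shows the charger centred near (300,150), yawed about -6°. The red button is at (349,154), and the label corners run from about (285,118) to (313,175). I'll take a second viewpoint.

>>> servo_tool:
  moves:
    - [-1,-1,-1,-0.02]
    - [-3,-3,-3,-0.06]
    - [-5,-5,-5,-0.1]
    - [-6.5,-6.5,-6,-0.11]
    - [-7,-7,-6,-0.11]
    - [-7,-7,-6,-0.11]
    - [-7,-7,-6,-0.11]
    - [-7,-7,-6,-0.11]

```text
time: 1.82
ee_pos: [0.3707, -0.302, 0.2023]
tcp_rot: [180.0, -0.1, -6.2]
wrist_force: [-0.4, -0.0, -0.2]
opening: 0.0851
grasp_force: 0.0
```

```bash
python3 - <<'E'
from h import *
im,c2=snap("w2");o=get_obs();print(o["time"],o["ee_pos"],o["tcp_rot"])
im1,c1=load("w1")
F={}
for k,i,c in((1,im1,c1),(2,im,c2)):
    r=blobs(i,(0,150,70),(6,255,255))[0][0]; g,m=blobs(i,(52,120,40),(85,255,255)); print(r,g[:2])
    n,l,s,cc=cv2.connectedComponentsWithStats(m);j=1+np.argmax(s[1:,4])
    ct=cv2.findContours((l==j).astype(np.uint8),0,2)[0][0]
    box=cv2.boxPoints(cv2.minAreaRect(ct)); a=max(cv2.approxPolyDP(ct,e,True).reshape(-1,2).tolist().__len__()*0 or e for e in(3,))
    q=cv2.approxPolyDP(ct,4,True).reshape(-1,2);print(box.round(1).tolist(),q.tolist())
    F[k]=(r[2],g[0][2],c,q)
B=tri([ray(F[k][2],F[k][0]) for k in(1,2)]);G=tri([ray(F[k][2],F[k][1]) for k in(1,2)])
print("button",B,"label",G)
E
python3 - <<'E'
import cv2
i=cv2.imread("pics/w2.png");cv2.imwrite("pics/w2b.png",i)
E
```

```text
1.8667 [ 0.3708153  -0.30172605  0.20213272] [ 1.79969507e+02 -6.53598220e-02 -6.16898371e+00]
(350, [339, 144, 21, 22], [349.3, 154.6]) [(1439, [281, 119, 35, 54], [298.2, 143.3]), (17, [300, 97, 5, 5], [302.4, 99.0])]
[[277.20001220703125, 169.0], [283.6000061035156, 118.19999694824219], [315.5, 122.19999694824219], [309.1000061035156, 173.0]] [[284, 119], [285, 157], [296, 171], [309, 172], [315, 123]]
(584, [255, 82, 27, 28], [268.0, 95.1]) [(2852, [162, 47, 48, 72], [186.2, 82.6]), (21, [221, 117, 2, 12], [221.4, 123.1])]
[[161.5, 47.099998474121094], [202.8000030517578, 43.0], [210.3000030517578, 117.9000015258789], [169.0, 122.0]] [[163, 47], [171, 117], [209, 118], [203, 53]]
button [ 0.45362607 -0.26385724  0.02881238] label [ 0.47081582 -0.20851688  0.06650693]
```

View pics/w2.png

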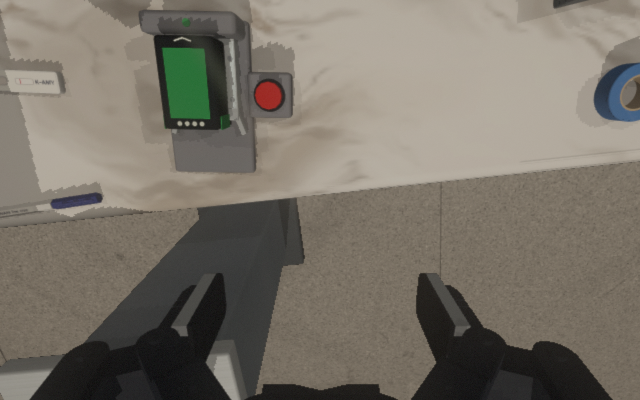

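The second view shows the charger with deck front corners at (175,171) and (255,171), the button at (268,95), and label corners (163,47) and (209,118). The button triangulates to z = 28.8 mm, which matches the text. Next is the yaw.

Run:
```python
from h import *
def edges(name,lo,hi):
    im,c=load(name)
    m=cv2.inRange(cv2.cvtColor(im,cv2.COLOR_RGB2HSV),np.array(lo),np.array(hi))
    n,l,s,cc=cv2.connectedComponentsWithStats(m);j=1+np.argmax(s[1:,4])
    ys,xs=np.nonzero(l==j);return im,c,l==j
for n in("w1","w2"):
    im,c,m=edges(n,(52,120,40),(85,255,255))
    rows=np.nonzero(m.sum(1)>15)[0][4:-6]
    for side in(0,-1):
        P=np.array([onz(c,(np.nonzero(m[r])[0][side]+(0.5 if side else -0.5)*0,r),.0655)[:2] for r in rows])
        vx,vy,x0,y0=cv2.fitLine(P.astype(np.float32),cv2.DIST_HUBER,0,1e-4,1e-4).ravel()
        print(n,"label side",side,np.degrees(np.arctan2(vy,vx)),P[[0,-1]].round(4).tolist())
    print(n,"label c",onz(c,np.array(np.nonzero(m))[::-1].mean(1),.0655))
im,c=load("w2")
a,b=onz(c,(175,171.5),.014),onz(c,(255.5,171.5),.014);print(a,b,np.degrees(np.arctan2(*(a-b)[:2][::-1]))-90,np.linalg.norm(a-b))
g=cv2.cvtColor(im,cv2.COLOR_RGB2GRAY)
print(g[166:178,190],g[166:178,235]); print(g[160,165:185],g[140,160:185],g[160,245:265],g[125,245:265])
```

```text
w1 label side 0 6.2398763 [[0.4896, -0.1946], [0.4528, -0.1995]]
w1 label side -1 -7.5915747 [[0.4897, -0.226], [0.4529, -0.2209]]
w1 label c [ 0.47183293 -0.20922905  0.0655    ]
w2 label side 0 -6.973253 [[0.4932, -0.1943], [0.4495, -0.1891]]
w2 label side -1 -6.4370494 [[0.4899, -0.2244], [0.4461, -0.2202]]
w2 label c [ 0.46976933 -0.20730913  0.0655    ]
[ 0.39161604 -0.15719421  0.014     ] [ 0.38278852 -0.2375572   0.014     ] -6.268559043616193 0.08084637532588274
[103 102 103 103 102 107 127 148 150 151 151 151] [103 103 103 103 104 102 104 117 130 134 133 131]
[146 146 145 145 142 133 130 128 128 118  98 103 104 103 104 103 102 102
 105 104] [136 136 137 136 137 137 139 139 138 138 139 135 109  95  94  96  95  96
  94  95  94  93  94  95  94] [103 105 104 104 104 104 102  96  87  72  71 103 128 133 132 134 135 141
 141 142] [ 84  84  86 100 100  98  94  87  82  93 108 117 141 145 146 148 149 150
 150 151]
```

Charger yaw is about -6.5°, origin about (0.461, -0.206). I'll shut the gripper and go above the button.

>>> servo_tool:
  moves:
    - [1,0.5,0,0]
    - [3,1.5,-1,0]
    - [5.5,2.5,-3,0]
    - [7.5,3.5,-5,0]
    - [8.4,3.8,-7.5,0]
    - [8.4,3.8,-9.5,0]
    - [8.4,3.8,-11.5,0]
    - [8.4,3.8,-13.5,0]
    - [8.4,3.8,-15,0]
    - [8.4,3.8,-15.7,0]
    - [8.4,3.8,-15.7,0]
    - [8.4,3.8,-15.7,0]
  claw: 1
  force: 40

```text
time: 2.87
ee_pos: [0.4549, -0.2634, 0.0448]
tcp_rot: [180.0, -0.0, -6.1]
wrist_force: [0.1, -0.9, -0.2]
opening: -0.0003
grasp_force: 0.0
```

Run:
```python
from h import *
im,c=snap("w3");r=blobs(im,(0,150,70),(6,255,255))[0];print(r,onz(c,r[0][2],.029) if r else 0);o=get_obs();print(o["ee_pos"],o["wrist_force"],o["opening"])
```

```text
[(849, [300, 236, 44, 33], [320.9, 251.0])] [ 0.45831423 -0.26354783  0.029     ]
[ 0.45502432 -0.26368289  0.04537204] [0.85547275 0.53821489 0.32115307] -7.996022365603026e-05
```

View pics/w3.png

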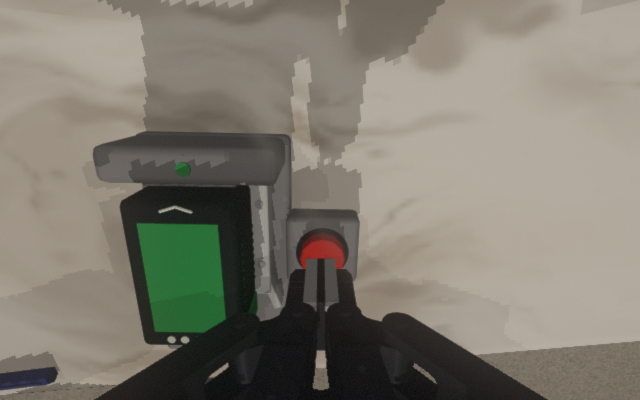

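The tips sit over the button at about (322,250) and clear of the pack. Now I'll press slowly.

>>> servo_tool:
  moves:
    - [0,0,-0.5,0]
    - [0,0,-1.1,0]
    - [0,0,-1.4,0]
    - [0,0,-1.6,0]
    - [0,0,-1.75,0]
    - [0,0,-1.9,0]
    - [0,0,-2.0,0]
    - [0,0,-2.0,0]

```text
time: 3.58
ee_pos: [0.4542, -0.2638, 0.0243]
tcp_rot: [180.0, -0.0, -6.2]
wrist_force: [-0.4, -0.4, 2.2]
opening: -0.0
grasp_force: 1.3
```

>>> servo_tool:
  moves:
    - [0,0,-0.07,0]
    - [0,0,-0.12,0]
    - [0,0,-0.18,0]
    - [0,0,-0.18,0]
    - [0,0,-0.18,0]
    - [0,0,-0.18,0]
    - [0,0,-0.18,0]

```text
time: 4.17
ee_pos: [0.4542, -0.2639, 0.0226]
tcp_rot: [180.0, -0.0, -6.2]
wrist_force: [-0.5, 0.4, 3.8]
opening: -0.0002
grasp_force: 2.2
```

Run:
```python
from h import *
im,c=snap("w4")
for n in("w3","w4"):
    im,c=load(n);g=blobs(im,(52,120,40),(85,255,255))[0];print(g[:2],onz(c,g[0][2],.064))
o=get_obs();print(o["ee_pos"],o["wrist_force"])
```

```text
[(8206, [137, 223, 89, 110], [183.1, 275.4]), (153, [176, 163, 14, 13], [182.4, 169.0])] [ 0.4709271  -0.20660002  0.064     ]
[(6118, [108, 287, 98, 91], [154.6, 322.1]), (216, [147, 175, 18, 16], [155.5, 182.3])] [ 0.46465873 -0.20385155  0.064     ]
[ 0.45423512 -0.26386047  0.02256878] [-0.02840044  0.64144467  4.28288026]
```

Run:
```python
from h import *
for n in("w3","w4"):
    im,c=load(n);b,m=blobs(im,(52,120,40),(85,255,255))
    x,y,w,h=b[0][1]
    for r in (x+w*.3,x+w*.6):
        col=np.nonzero(m[200:400,int(r)])[0]+200;print(n,onz(c,(int(r),col[0]),.064),onz(c,(int(r),col[-1]),.064))
```

```text
w3 [ 0.49504291 -0.20439001  0.064     ] [ 0.44407381 -0.19082401  0.064     ]
w3 [ 0.49346356 -0.21493392  0.064     ] [ 0.44222378 -0.20270171  0.064     ]
w4 [ 0.47973629 -0.20172368  0.064     ] [ 0.44275714 -0.19085841  0.064     ]
w4 [ 0.47823289 -0.21167247  0.064     ] [ 0.44956177 -0.20409834  0.064     ]
```

The pack has sprung out 15.2 mm. I'll rise, open the gripper, move above it and recheck.

>>> servo_tool:
  moves:
    - [0,0,0.5,0]
    - [0,0,2,0]
    - [0,0,5,0]
    - [-1,0.5,8.5,0]
    - [-3,2,11,0]
    - [-5,4,12,0]
    - [-6,5.5,12,0]
    - [-6,5.9,12,0]
    - [-6,5.9,12,0]
    - [-6,5.9,12,0]

```text
time: 5.05
ee_pos: [0.3945, -0.2049, 0.1422]
tcp_rot: [180.0, 0.0, -6.2]
wrist_force: [-0.4, 0.1, 0.1]
opening: -0.0
grasp_force: 0.0
```

>>> servo_tool:
  moves:
    - [0,0,0,0]
    - [0,0,0,0]
  claw: 0

```text
time: 5.22
ee_pos: [0.3944, -0.2052, 0.1419]
tcp_rot: [-180.0, 0.1, -6.2]
wrist_force: [-0.2, -0.6, 1.0]
opening: 0.0233
grasp_force: 0.0
```

Run:
```python
from h import *
im,c=snap("w5");b,m=blobs(im,(52,120,40),(85,255,255));print(b[:2],onz(c,b[0][2],.064));o=get_obs();print(o["ee_pos"],o["tcp_rot"])
x,y,w,h=b[0][1]
for s in(0,-1):
    P=np.array([onz(c,(np.nonzero(m[r,x:x+w])[0][s]+x,r),.064)[:2] for r in range(y+8,y+h-8)])
    v=cv2.fitLine(P.astype(np.float32),cv2.DIST_HUBER,0,1e-4,1e-4).ravel();print(np.degrees(np.arctan2(v[1],v[0])),P[[0,-1]])
print(blobs(im,(0,150,70),(6,255,255))[0])
```

```text
[(4044, [285, 89, 52, 83], [310.7, 129.2]), (73, [308, 23, 9, 10], [312.2, 27.4])] [ 0.45376985 -0.2049947   0.064     ]
[ 0.39432471 -0.20514056  0.14190327] [-1.79978892e+02  6.17745919e-02 -6.21453501e+00]
-6.3460293 [[ 0.475107   -0.19138564]
 [ 0.43342806 -0.18804142]]
-7.569182 [[ 0.47164441 -0.22302459]
 [ 0.43016639 -0.2177882 ]]
[(827, [374, 99, 33, 33], [389.9, 114.6])]
```

View pics/w5.png

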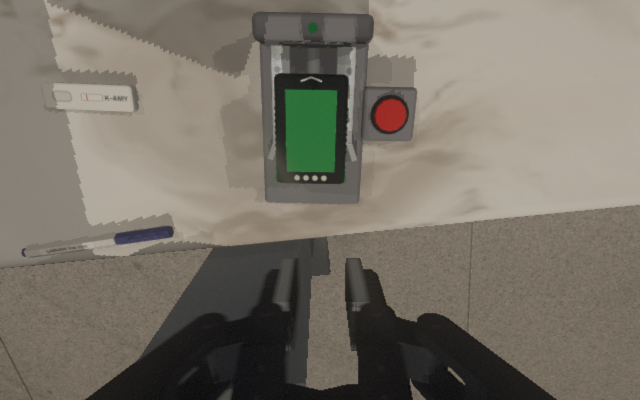

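The pack is at about (311,129), with the charger rails either side of it and its centre at (0.454, -0.205). I'll go over it and down.

>>> servo_tool:
  moves:
    - [1,0,0,0]
    - [3,0,0,0]
    - [5,0,0,-0.006]
    - [5.9,0,-0.5,-0.006]
    - [6,0,-2,-0.006]
    - [6,0,-4,-0.006]
    - [6,0,-6.5,-0.006]
    - [6,0,-8.5,-0.006]
    - [6,0,-10,-0.006]
    - [6,0,-10.8,-0.006]
    - [6,0,-10.8,-0.006]
    - [6,0,-10.8,-0.006]
  claw: 0

```text
time: 6.27
ee_pos: [0.4542, -0.2048, 0.0345]
tcp_rot: [-180.0, 0.0, -6.5]
wrist_force: [-0.2, 0.4, 0.8]
opening: 0.0857
grasp_force: 0.0
```

>>> servo_tool:
  moves:
    - [0,0,0,0]
    - [0,0,0,0]
    - [0,0,0,0]
    - [0,0,0,0]
    - [0,0,0,0]
    - [0,0,0,0]
  claw: 1
  force: 50

```text
time: 6.77
ee_pos: [0.4546, -0.205, 0.0355]
tcp_rot: [180.0, -0.1, -6.5]
wrist_force: [-0.6, 0.2, 4.6]
opening: 0.0451
grasp_force: 51.8
```

>>> servo_tool:
  moves:
    - [-0.2,0.02,0,0]
    - [-0.5,0.06,0,0]
    - [-0.8,0.09,0,0]
    - [-1.2,0.14,0,0]
    - [-1.6,0.18,0,0]
    - [-2,0.23,0,0]

```text
time: 7.27
ee_pos: [0.4347, -0.2028, 0.0355]
tcp_rot: [180.0, -0.1, -6.5]
wrist_force: [1.7, -0.1, 5.1]
opening: 0.0456
grasp_force: 51.8
```

>>> servo_tool:
  moves:
    - [-0.4,0.05,0,0]
    - [-0.8,0.09,0,0]
    - [-1.3,0.15,0,0]
    - [-1.8,0.2,0,0]
    - [-2.3,0.26,0,0]
    - [-2.8,0.32,0,0]
    - [-3.3,0.37,0,0]
    - [-3.7,0.42,0,0]
    - [-4,0.45,0,0]
    - [-4,0.45,0,0]
    - [-4,0.45,0,0]

```text
time: 8.18
ee_pos: [0.3936, -0.198, 0.0346]
tcp_rot: [180.0, 0.0, -6.6]
wrist_force: [-1.5, 0.0, 6.3]
opening: 0.0452
grasp_force: 51.9
```

>>> servo_tool:
  moves:
    - [0,0,0.3,0]
    - [0,0,1.2,0]
    - [0,0,3,0]
    - [0,1,6,0]
    - [-0.5,3,9,0]
    - [-1,6,12,0]
    - [-1.5,10,14,0]
    - [-2,14,15,0]
    - [-2,18,15,0]
    - [-2,22,15,0]
    - [-2,26,15,0]
    - [-2,30,15,0]
    - [-2,33,15,0]
    - [-2,35.5,15,0]
    - [-2,36.8,15,0]
    - [-2,37,15,0]
    - [-2,37,15,0]
    - [-2,37,15,0]

```text
time: 9.68
ee_pos: [0.3622, -0.0177, 0.1845]
tcp_rot: [-178.2, 0.0, -4.2]
wrist_force: [0.5, -0.4, -1.1]
opening: 0.0453
grasp_force: 51.7
```

Run:
```python
from h import *
im,c=snap("w6");o=get_obs();print(o["time"],o["ee_pos"],o["tcp_rot"],o["wrist_force"],o["opening"])
y=blobs(im,(20,150,100),(32,255,255))[0];print(y[:2],onz(c,y[0][2],.029) if y else "")
```

```text
9.7333 [ 0.3622091  -0.01762501  0.18448501] [-1.78207806e+02  4.29626823e-02 -4.14089192e+00] [-1.01669132  0.27664808 -1.754511  ] 0.04535127195210428
[(765, [112, 56, 32, 30], [127.3, 70.9])] [0.4716422  0.14146179 0.029     ]
```

View pics/w6.png

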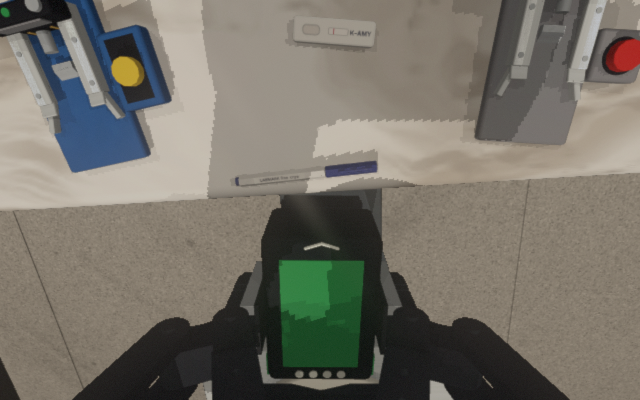

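The arm stopped short at y = -0.018, slightly tilted, with the cradle in view on the left. I'll check the joints.

Run:
```python
from h import *
print(get_obs()["q"],get_obs()["qd"])
```

```text
[ -4.19418188 -21.41915626 -18.49043461  92.97335175   1.79215324
 179.94668397] [ 0.306576   -0.02578872  0.12297518 -0.09527976 -0.01699367  0.04264507]
```

Joint 6 is at its limit, since tool yaw must be at least q1. I'll measure the cradle's yaw to see whether I need to regrasp with a half turn.

Run:
```python
from h import *
im,c=load("w6")
m=cv2.inRange(cv2.cvtColor(im,cv2.COLOR_RGB2HSV),np.array((100,130,30)),np.array((118,255,255)))
m[:,230:]=0;m=cv2.morphologyEx(m,cv2.MORPH_OPEN,np.ones((3,3)))
# front edge: lowest blue pixel per column; right edge: rightmost per row below wing
P=np.array([onz(c,(u,np.nonzero(m[:,u])[0][-1]+.5),.014)[:2] for u in range(80,144)],np.float32)
v=cv2.fitLine(P,cv2.DIST_HUBER,0,1e-4,1e-4).ravel();print("front yaw",np.degrees(np.arctan2(v[1],v[0]))%180-90,P[[0,-1]])
Q=np.array([onz(c,(np.nonzero(m[r])[0][-1]+.5,r),.014)[:2] for r in range(122,150)],np.float32)
w=cv2.fitLine(Q,cv2.DIST_HUBER,0,1e-4,1e-4).ravel();print("right yaw",np.degrees(np.arctan2(w[1],w[0])),Q[[0,-1]])
L=np.array([onz(c,(np.nonzero(m[r])[0][0]-.5,r),.014)[:2] for r in range(128,162)],np.float32)
x=cv2.fitLine(L,cv2.DIST_HUBER,0,1e-4,1e-4).ravel();print("left yaw",np.degrees(np.arctan2(x[1],x[0])),L[[0,-1]])
def X(a,b):
    s=np.linalg.solve(np.c_[a[:2],-b[:2]],b[2:]-a[2:]);return a[2:]+s[0]*a[:2]
print("corners",X(v,w),X(v,x),np.linalg.norm(X(v,w)-X(v,x)),"mid",(X(v,w)+X(v,x))/2)
```

```text
front yaw 28.628967 [[0.40043798 0.21637806]
 [0.44232842 0.1434622 ]]
right yaw -38.826 [[0.42951486 0.15668398]
 [0.40577796 0.17469224]]Traceback (most recent call last):
  File "<stdin>", line 10, in <module>
IndexError: index 0 is out of bounds for axis 0 with size 0
```

Run:
```python
from h import *
im,c=load("w6");h=cv2.cvtColor(im,cv2.COLOR_RGB2HSV)
print([h[p].tolist() for p in((140,110),(155,100),(165,80),(150,140),(100,150),(120,60))])
m=cv2.inRange(h,np.array((98,120,25)),np.array((125,255,255)));m[:,175:]=0
m=cv2.morphologyEx(m,cv2.MORPH_OPEN,np.ones((3,3)))
fit=lambda P:cv2.fitLine(np.array(P,np.float32),cv2.DIST_HUBER,0,1e-4,1e-4).ravel()
P=[onz(c,(u,np.nonzero(m[:,u])[0][-1]+.5),.014)[:2] for u in range(82,142)]
Q=[onz(c,(np.nonzero(m[r])[0][-1]+.5,r),.014)[:2] for r in range(125,150)]
L=[onz(c,(np.nonzero(m[r])[0][0]-.5,r),.014)[:2] for r in range(138,162)]
v,w,x=map(fit,(P,Q,L))
for n,a in(("front",v),("right",w),("left",x)):print(n,np.degrees(np.arctan2(a[1],a[0])))
def X(a,b):
    s=np.linalg.solve(np.c_[a[:2],-b[:2]],b[2:]-a[2:]);return a[2:]+s[0]*a[:2]
print("corners",X(v,w),X(v,x),np.linalg.norm(X(v,w)-X(v,x)),"mid",(X(v,w)+X(v,x))/2)
```

```text
[[107, 138, 126], [107, 134, 126], [108, 126, 125], [109, 121, 126], [107, 138, 122], [108, 123, 114]]
front -80.99705
right 1.4470435
left 9.598068
corners [0.3984056  0.15490298] [0.38690808 0.22747143] 0.07347362 mid [0.39265686 0.1911872 ]
```

The cradle's yaw is about +9° while q1 there is about 24°, so the pack has to be regripped with the tool turned half round. I'll set it down on free bench at about (0.445, 0.05) and turn.

>>> servo_tool:
  moves:
    - [0.5,0,0,0.05]
    - [2,1,0,0.12]
    - [4,2.5,0,0.23]
    - [6,4,0,0.24]
    - [7.5,5.5,0,0.24]
    - [8.3,6.5,0,0.24]
    - [8.3,6.8,0,0.24]
    - [8.3,6.8,0,0.24]
    - [8.3,6.8,0,0.24]

```text
time: 10.48
ee_pos: [0.4447, 0.0503, 0.1845]
tcp_rot: [-178.2, 0.1, 9.7]
wrist_force: [0.5, 0.0, -1.2]
opening: 0.0451
grasp_force: 51.8
```

The position limit left a 1.8° roll in the commanded pose. I'll set the pack down first, then fix the tilt at the other end of joint 6's range.

>>> servo_tool:
  moves:
    - [0,0,-1,0]
    - [0,0,-3.5,0]
    - [0,0,-7,0]
    - [0,0,-10.5,0]
    - [0,0,-13.5,0]
    - [0,0,-15,0]
    - [0,0,-15.7,0]
    - [0,0,-16,0]
    - [0,0,-16.2,0]
    - [0,0,-16.2,0]
    - [0,0,-16.2,0]

```text
time: 11.4
ee_pos: [0.446, 0.0506, 0.0237]
tcp_rot: [-178.2, -0.1, 9.6]
wrist_force: [0.7, -0.4, -1.1]
opening: 0.045
grasp_force: 51.7
```

>>> servo_tool:
  moves:
    - [0,0,-0.1,0]
    - [0,0,-0.2,0]
    - [0,0,-0.2,0]
    - [0,0,-0.2,0]

```text
time: 11.73
ee_pos: [0.4462, 0.0507, 0.0218]
tcp_rot: [-178.2, -0.1, 9.7]
wrist_force: [-0.2, 0.0, 6.3]
opening: 0.0457
grasp_force: 52.6
```

>>> servo_tool:
  moves:
    - [0,0,0,0]
    - [0,0,0,0]
    - [0,0,0,0]
    - [0,0,0.3,0]
    - [0,0,2,0]
    - [0,0,5,0]
    - [0,0,8,0]
    - [0,0,10,0.05]
    - [0,0,11,0.17]
    - [0,0,11,0.29]
    - [0,0,11,0.41]
    - [0,0,11,0.53]
    - [0,0,11,0.65]
    - [0,0,11,0.77]
    - [0,0,11,0.89]
    - [0,0,11,1.01]
    - [0,0,11,1.13]
    - [0,0,11,1.25]
    - [0,0,11,1.37]
    - [0,0,11,1.49]
  claw: 0

```text
time: 13.4
ee_pos: [0.4453, 0.0506, 0.1307]
tcp_rot: [-178.2, 0.0, 95.4]
wrist_force: [0.4, -0.2, 0.7]
opening: 0.085
grasp_force: 0.0
```

>>> servo_tool:
  moves:
    - [0,0,0,0.12]
    - [0,0,0,0.24]
    - [0,0,0,0.36]
    - [0,0,0,0.48]
    - [0,0,0,0.6]
    - [0,0,0,0.72]
    - [0,0,0,0.84]
    - [0,0,0,0.96]
    - [0,0,0,1.08]
    - [0,0,0,1.2]
    - [0,0,0,1.32]
    - [0,0,0,1.44]
    - [0,0,0,1.56]
    - [0,0,0,1.68]
    - [0,0,0,1.8]
    - [0,0,0,1.92]
    - [0,0,0,2.04]
    - [0,0,0,2.16]
    - [0,0,0,2.28]
    - [0,0,0,2.4]

```text
time: 15.07
ee_pos: [0.4453, 0.0506, 0.1307]
tcp_rot: [-178.2, 0.0, -127.1]
wrist_force: [0.3, 0.1, -0.3]
opening: 0.0853
grasp_force: 0.0
```

>>> servo_tool:
  moves:
    - [0,0,0,0.12]
    - [0,0,0,0.24]
    - [0,0,0,0.36]
    - [0,0,0,0.48]
    - [0,0,0,0.6]
    - [0,0,0,0.72]
    - [0,0,0,0.84]
    - [0,0,0,0.96]
    - [0,0,0,1.08]
    - [0,0,0,1.2]
    - [0,0,0,1.32]
    - [0,0,0,1.44]
    - [0,0,0,1.56]
    - [0,0,0,1.68]
    - [0,0,0,1.8]
    - [0,0,0,1.92]
    - [0,0,0,2.04]
    - [0,0,0,2.16]
    - [0,0,0,2.28]
    - [0,0,0,2.36]

```text
time: 16.73
ee_pos: [0.4441, 0.0604, 0.1306]
tcp_rot: [-178.7, 0.1, 6.9]
wrist_force: [-0.1, -0.5, 0.8]
opening: 0.0854
grasp_force: 0.0
```

Run:
```python
from h import *
o=get_obs();print(o["time"],o["q"],o["ee_pos"],o["tcp_rot"],o["opening"])
```

```text
16.7333 [   6.91534252   -9.76756585  -15.30990364   84.51339646    1.30977813
 -180.00864428] [0.4441283  0.06042836 0.13060982] [-1.78690213e+02  5.55366599e-02  6.92398455e+00] 0.08540643734445674
```

>>> servo_tool:
  moves:
    - [0,-2,0,0.12]
    - [0,-4,0,0.2]
    - [0,-6,0,0.2]
    - [0,-6,0,0.2]

```text
time: 17.07
ee_pos: [0.4172, 0.1118, 0.1306]
tcp_rot: [179.4, 0.1, 15.3]
wrist_force: [-0.2, -1.0, 0.8]
opening: 0.0853
grasp_force: 0.0
```

Roll is now 179.4°, which is good enough. I'll turn to yaw ~190° and look at the cradle from two places on the way.

>>> servo_tool:
  moves:
    - [0,0,0,-0.05]
    - [0,0.2,0.5,-0.17]
    - [0,0.5,1,-0.29]
    - [0,1,2,-0.41]
    - [0,1.5,3,-0.53]
    - [0,2,4,-0.65]
    - [0,2.5,5,-0.77]
    - [0,3,6,-0.89]
    - [0,3.5,7,-1.01]
    - [0,4,7,-1.13]
    - [0,4.5,7,-1.25]
    - [0,5,7,-1.37]
    - [0,5.5,7,-1.49]
    - [0,6,7,-1.61]
    - [0,6,7,-1.73]
    - [0,6,7,-1.85]
    - [0,6,7,-1.97]
    - [0,6,7,-2.09]
    - [0,6,7,-2.21]
    - [0,6,7,-2.33]

```text
time: 18.73
ee_pos: [0.4181, 0.1701, 0.2006]
tcp_rot: [179.3, 0.1, -118.7]
wrist_force: [-1.4, 0.1, 0.2]
opening: 0.0852
grasp_force: 0.0
```

>>> servo_tool:
  moves:
    - [0,0,0,-0.12]
    - [0,0,0,-0.24]
    - [0,0,0,-0.36]
    - [0,0,0,-0.48]
    - [0,0,0,-0.6]
    - [0,0,0,-0.72]
    - [0,0,0,-0.83]
    - [0,0,0,-0.91]
    - [0,0,0,-0.91]
    - [0,0,0,-0.91]
    - [0,0,0,-0.91]

```text
time: 19.65
ee_pos: [0.418, 0.1703, 0.2006]
tcp_rot: [179.3, 0.1, -170.3]
wrist_force: [0.2, -0.3, -0.2]
opening: 0.0855
grasp_force: 0.0
```

Run:
```python
from h import *
im,c=snap("w7");o=get_obs();print(o["time"],o["q"],o["ee_pos"],o["tcp_rot"])
```

```text
19.7 [21.77400962 -9.24477733 -7.13452315 91.87738359  0.63412554 12.11737763] [0.41799982 0.17036462 0.20054339] [ 1.79331122e+02  9.45728394e-02 -1.70342631e+02]
```

View pics/w7.png

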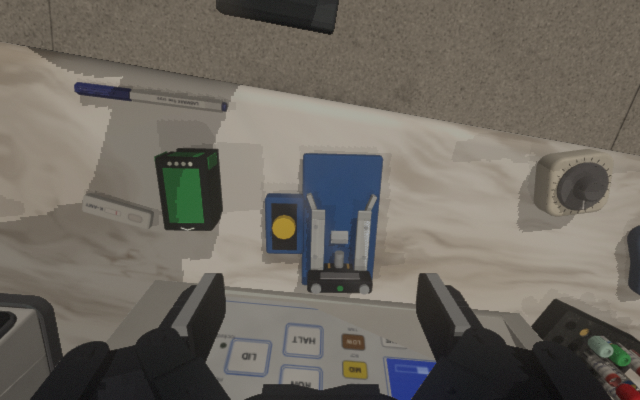

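This view shows the cradle with deck front corners at (304,154) and (382,154), the yellow button at (284,228), and the end stop at (340,282). The pack stands upright at about (190,190), away from the cartridge and pen. I'll move toward the pack for a second view.

>>> servo_tool:
  moves:
    - [0,-1,-0.5,0]
    - [0,-3,-1.5,0]
    - [0,-6,-3,0]
    - [0,-8.5,-4,0]
    - [0,-10,-4.5,0]
    - [0,-10,-4.5,0]
    - [0,-10,-4.5,0]
    - [0,-10,-4.5,0]

```text
time: 20.37
ee_pos: [0.418, 0.0708, 0.1558]
tcp_rot: [179.3, 0.1, -170.4]
wrist_force: [0.3, 0.2, 0.6]
opening: 0.085
grasp_force: 0.0
```

```bash
cat > cr.py <<'E'
from h import *
fit=lambda P:cv2.fitLine(np.array(P,np.float32),cv2.DIST_HUBER,0,1e-4,1e-4).ravel()
def X(a,b):
    s=np.linalg.solve(np.c_[a[:2],-b[:2]],b[2:]-a[2:]);return a[2:]+s[0]*a[:2]
def feats(n):
    im,c=load(n);h=cv2.cvtColor(im,cv2.COLOR_RGB2HSV)
    y=blobs(im,(20,150,100),(32,255,255))[0];y=[b for b in y if 150<b[0]<1500][0][2]
    m=cv2.inRange(h,np.array((100,100,25)),np.array((125,255,255)))
    k,l,s,cc=cv2.connectedComponentsWithStats(m)
    i=min((j for j in range(1,k) if s[j,4]>1500),key=lambda j:abs(cc[j]-np.array(y)).sum())
    m=l==i;x0,y0,w,hh=s[i,:4];print(n,"yel",y,"bbox",s[i])
    r0=y0+6;R_=range(y0+8,y0+int(hh*.25))
    rr=[(np.nonzero(m[r])[0][-1]+.5,r) for r in R_]; ll=[(np.nonzero(m[r])[0][0]-.5,r) for r in R_]
    cl=range(int(np.mean(ll,0)[0])+8,int(np.mean(rr,0)[0])-8)
    ff=[(u,np.nonzero(m[:,u])[0][0]-.5) for u in cl]
    g,gm=blobs(im,(52,120,40),(85,255,255),200);
    return c,y,fit(ff),fit(ll),fit(rr),g[0][2] if g else None
V=[]
for n in("w7","w8"):
    if n=="w8": snap("w8")
    c,y,f,l,r,g=feats(n);a,b=X(f,l),X(f,r)
    A,B=onz(c,a,.014),onz(c,b,.014);d=(B-A)[:2]
    pl,pr=onz(c,l[2:]+l[:2]*30,.014)-onz(c,l[2:],.014),onz(c,r[2:]+r[:2]*30,.014)-onz(c,r[2:],.014)
    at=lambda v:np.degrees(np.arctan(v[1]/v[0]))
    print("px",a,b,"mid",(A+B)/2,"w",np.linalg.norm(d),"yaws",-np.degrees(np.arctan(d[0]/d[1])),at(pl),at(pr))
    V.append((c,a,b,y,g))
t=lambda i:tri([ray(v[0],v[i]) for v in V])
print("left(-y)corner",t(1),"right corner",t(2),"yel",t(3),"label",t(4))
o=get_obs();print(o["ee_pos"],o["tcp_rot"])
E
python3 cr.py
```

```text
w7 yel [283.5, 226.9] bbox [ 304  154   78  123 5052]
px [303.5     153.41129] [382.1415  156.02254] mid [0.39083881 0.19066707 0.014     ] w 0.07755722497234285 yaws 7.622990742406559 8.699899423063409 7.269967728504141
w8 yel [387.4, 262.1] bbox [ 366  182  135  140 7525]
px [414.08344 181.14793] [501.18112 182.79305] mid [0.39032894 0.19026306 0.014     ] w 0.07696097938121997 yaws 8.260661953398596 6.427902745659397 8.137947465416952
left(-y)corner [0.395953   0.15223484 0.01383996] right corner [0.38558161 0.2295588  0.01201683] yel [0.47149621 0.14363524 0.02579356] label [0.44738642 0.04848565 0.04341046]
[0.41811088 0.07106867 0.15589432] [ 1.79327760e+02  1.32001485e-01 -1.70396159e+02]
```

Run:
```python
from h import *
for n in("w7","w8"):
    im,c=load(n);b,m=blobs(im,(52,120,40),(85,255,255),200)
    k,l,s,cc=cv2.connectedComponentsWithStats(m);j=1+np.argmax(s[1:,4]);ct=cv2.findContours((l==j).astype(np.uint8),0,2)[0][0]
    P=np.array([onz(c,p,.05)[:2]*1000 for p in ct.reshape(-1,2).astype(float)],np.float32)
    r=cv2.minAreaRect(P);print(n,b[0],r,onz(c,b[0][2],.05))
    print(blobs(im,(20,150,100),(32,255,255))[0][:3],[onz(c,q[2],.029)[:2].round(4) for q in blobs(im,(20,150,100),(32,255,255))[0][:3]])
```

```text
w7 (1858, [163, 168, 41, 55], [183.5, 195.0]) ((445.6868591308594, 50.79835510253906), (51.38303756713867, 31.528526306152344), 8.167851448059082) [0.44476585 0.05086424 0.05      ]
[(432, [272, 215, 23, 24], [283.5, 226.9]), (289, [344, 362, 22, 16], [354.4, 369.5])] [array([0.4702, 0.1437]), array([0.6388, 0.2513])]
w8 (1280, [269, 202, 40, 60], [285.7, 230.6]) ((445.80645751953125, 51.17345428466797), (51.43000411987305, 31.10675621032715), 8.839123725891113) [0.44458942 0.0486451  0.05      ]
[(548, [375, 249, 26, 27], [387.4, 262.1])] [array([0.4698, 0.1426])]
```

View pics/w8.png

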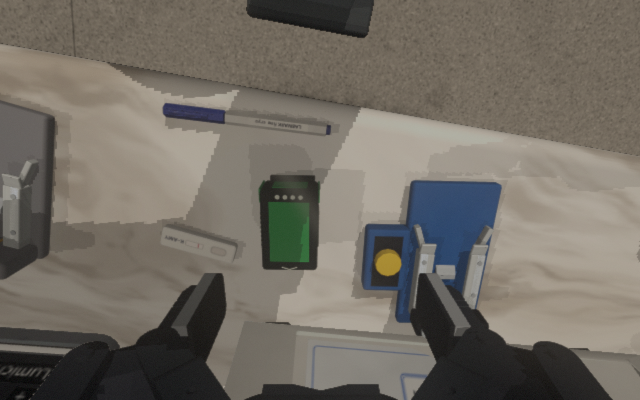

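The pack is upright at about (290,232), at (0.4457, 0.051), with clear bench around it. I'll grip it.

>>> servo_tool:
  moves:
    - [0.8,-0.5,0,-0.005]
    - [2,-1.5,0,-0.005]
    - [2.7,-1.95,-1,-0.005]
    - [2.75,-1.95,-3.5,-0.005]
    - [2.75,-1.95,-6.5,-0.005]
    - [2.75,-1.95,-9.5,-0.005]
    - [2.75,-1.95,-11.8,-0.005]
    - [2.75,-1.95,-13,-0.005]
    - [2.75,-1.95,-13.4,-0.005]
    - [2.75,-1.95,-13.4,-0.005]
    - [2.75,-1.95,-13.4,-0.005]

```text
time: 21.33
ee_pos: [0.4462, 0.0513, 0.0226]
tcp_rot: [179.3, 0.2, -170.7]
wrist_force: [-0.8, -0.9, 0.3]
opening: 0.0851
grasp_force: 0.0
```

>>> servo_tool:
  moves:
    - [0,0,0,0]
    - [0,0,0,0]
    - [0,0,0,0]
    - [0,0,0,0]
    - [0,0,0,0]
    - [0,0,0,0]
  claw: 1
  force: 60

```text
time: 21.83
ee_pos: [0.4462, 0.0512, 0.0227]
tcp_rot: [179.3, 0.2, -170.7]
wrist_force: [-0.8, 0.2, 6.3]
opening: 0.0449
grasp_force: 61.9
```

>>> servo_tool:
  moves:
    - [0,0,0.5,0]
    - [0,0,2,0]
    - [-0.3,0.5,4,0]
    - [-1,2,6,-0.005]
    - [-1.8,4.5,6.5,-0.01]
    - [-2.6,7.5,6.5,-0.024]
    - [-3.4,10.5,6.5,-0.024]
    - [-4,13,6.5,-0.024]
    - [-4.2,14.1,6.3,-0.024]
    - [-4.2,14.15,5,-0.024]
    - [-4.2,14.15,3.5,-0.024]
    - [-4.2,14.15,2.4,-0.024]
    - [-4.2,14.15,1.9,-0.024]
    - [-4.2,14.15,1.9,-0.024]
    - [-4.2,14.15,1.9,-0.024]

```text
time: 23.08
ee_pos: [0.4035, 0.1923, 0.0407]
tcp_rot: [179.3, 0.1, -172.1]
wrist_force: [-0.5, 0.1, -0.8]
opening: 0.045
grasp_force: 61.6
```

Run:
```python
from h import *
im,c=snap("w9");o=get_obs();print(o["time"],o["ee_pos"],o["tcp_rot"],o["wrist_force"])
```

```text
23.1333 [0.40380287 0.19242114 0.04109694] [ 1.79332656e+02  1.24244368e-01 -1.72129720e+02] [ 0.18651973  0.73631526 -2.16930848]
```

View pics/w9.png

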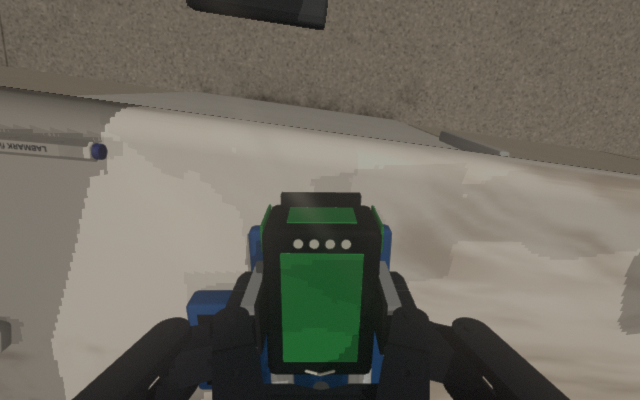

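The pack hovers over the deck and is centred on it: deck edges at columns 250 and 390, pack at 321. I'll lower it onto the deck.

>>> servo_tool:
  moves:
    - [0,0,-0.15,0]
    - [0,0,-0.25,0]
    - [0,0,-0.35,0]
    - [0,0,-0.42,0]
    - [0,0,-0.42,0]

```text
time: 23.55
ee_pos: [0.4036, 0.1926, 0.0367]
tcp_rot: [179.3, 0.1, -172.1]
wrist_force: [0.3, -1.3, 1.1]
opening: 0.0451
grasp_force: 61.8
```

>>> servo_tool:
  moves:
    - [0.3,0.04,0,0]
    - [0.7,0.1,0,0]
    - [1.1,0.15,0,0]
    - [1.5,0.21,0,0]
    - [1.9,0.26,0,0]
    - [2.2,0.3,0,0]
    - [2.4,0.33,0,0]
    - [2.4,0.33,0,0]

```text
time: 24.22
ee_pos: [0.4284, 0.1961, 0.0367]
tcp_rot: [179.3, 0.1, -172.1]
wrist_force: [-0.2, 0.1, 4.4]
opening: 0.0449
grasp_force: 62.4
```

>>> servo_tool:
  moves:
    - [0.3,0.04,0,0]
    - [0.6,0.08,0,0]
    - [0.9,0.12,0,0]
    - [1.2,0.17,0,0]
    - [1.5,0.21,0,0]
    - [1.8,0.25,0,0]
    - [1.8,0.25,0,0]

```text
time: 24.8
ee_pos: [0.446, 0.1986, 0.0367]
tcp_rot: [179.3, 0.1, -172.1]
wrist_force: [-2.8, -0.1, 6.3]
opening: 0.0448
grasp_force: 62.7
```

>>> servo_tool:
  moves:
    - [0.2,0.03,0,0]
    - [0.4,0.06,0,0]
    - [0.6,0.08,0,0]
    - [0.8,0.11,0,0]
    - [1.0,0.14,0,0]
    - [1.0,0.14,0,0]

```text
time: 25.3
ee_pos: [0.4563, 0.1999, 0.0367]
tcp_rot: [179.3, 0.1, -172.1]
wrist_force: [-0.7, -1.0, 6.3]
opening: 0.0448
grasp_force: 62.5
```

>>> servo_tool:
  moves:
    - [0.2,0.03,0,0]
    - [0.4,0.06,0,0]
    - [0.6,0.08,0,0]
    - [0.8,0.11,0,0]
    - [0.8,0.11,0,0]

```text
time: 25.72
ee_pos: [0.463, 0.2009, 0.0367]
tcp_rot: [179.3, -0.0, -172.1]
wrist_force: [-7.7, -0.8, 10.9]
opening: 0.0448
grasp_force: 63.1
```

>>> servo_tool:
  moves:
    - [0.15,0.02,0,0]
    - [0.3,0.04,0,0]
    - [0.45,0.06,0,0]
    - [0.6,0.08,0,0]
    - [0.6,0.08,0,0]

```text
time: 26.13
ee_pos: [0.4687, 0.2017, 0.0368]
tcp_rot: [179.3, -0.0, -172.1]
wrist_force: [-9.2, -1.5, 11.7]
opening: 0.0449
grasp_force: 63.2
```

>>> servo_tool:
  moves:
    - [0.1,0.01,0,0]
    - [0.2,0.03,0,0]
    - [0.2,0.03,0,0]

```text
time: 26.38
ee_pos: [0.4706, 0.2019, 0.0367]
tcp_rot: [179.3, -0.0, -172.1]
wrist_force: [-10.9, -1.7, 12.1]
opening: 0.0452
grasp_force: 63.3
```

```bash
python3 -c "
from h import *
print(get_obs()['ee_pos'],get_obs()['wrist_force'])"
```

```text
[0.4705844  0.20193071 0.03674852] [-10.8978087   -1.70299963  12.09746289]
```

>>> servo_tool:
  moves:
    - [0.05,0.01,0,0]
    - [0.1,0.01,0,0]
    - [0.15,0.02,0,0]
    - [0.15,0.02,0,0]

```text
time: 26.72
ee_pos: [0.4721, 0.2021, 0.0367]
tcp_rot: [179.3, -0.0, -172.1]
wrist_force: [-7.1, -1.0, 9.3]
opening: 0.0449
grasp_force: 62.8
```

>>> servo_tool:
  moves:
    - [0.04,0.01,0,0]
    - [0.08,0.01,0,0]
    - [0.08,0.01,0,0]

```text
time: 26.97
ee_pos: [0.4727, 0.2022, 0.0367]
tcp_rot: [179.3, -0.1, -172.1]
wrist_force: [-12.3, -1.8, 12.8]
opening: 0.0448
grasp_force: 63.2
```

>>> servo_tool:
  moves:
    - [0.04,0.01,0,0]
    - [0.07,0.01,0,0]
    - [0.07,0.01,0,0]

```text
time: 27.22
ee_pos: [0.4734, 0.2023, 0.0367]
tcp_rot: [179.3, -0.1, -172.1]
wrist_force: [-12.4, -1.2, 13.3]
opening: 0.045
grasp_force: 63.2
```

>>> servo_tool:
  moves:
    - [0.04,0.01,0,0]
    - [0.07,0.01,0,0]
    - [0.07,0.01,0,0]

```text
time: 27.47
ee_pos: [0.474, 0.2024, 0.0367]
tcp_rot: [179.3, -0.1, -172.1]
wrist_force: [-12.1, -1.5, 13.2]
opening: 0.0447
grasp_force: 63.2
```

>>> servo_tool:
  moves:
    - [0.04,0.01,0,0]
    - [0.08,0.01,0,0]
    - [0.08,0.01,0,0]

```text
time: 27.72
ee_pos: [0.4743, 0.2024, 0.0367]
tcp_rot: [179.3, -0.1, -172.1]
wrist_force: [-14.7, -1.9, 15.2]
opening: 0.0448
grasp_force: 63.6
```

>>> servo_tool:
  moves:
    - [0.03,0,0,0]
    - [0.05,0.01,0,0]
    - [0.05,0.01,0,0]

```text
time: 27.97
ee_pos: [0.4744, 0.2025, 0.0367]
tcp_rot: [179.3, -0.2, -172.1]
wrist_force: [-17.3, -2.2, 17.7]
opening: 0.0455
grasp_force: 63.8
```

Above 15 N, so it's at the end stop. I'll back off gently to test the catch.

>>> servo_tool:
  moves:
    - [-0.15,-0.02,0,0]
    - [-0.3,-0.04,0,0]
    - [-0.4,-0.06,0,0]
    - [-0.5,-0.07,0,0]
    - [-0.5,-0.07,0,0]

```text
time: 28.38
ee_pos: [0.472, 0.2022, 0.0367]
tcp_rot: [179.3, 0.1, -172.1]
wrist_force: [-0.9, 0.4, 5.7]
opening: 0.0449
grasp_force: 62.4
```

>>> servo_tool:
  moves:
    - [-0.1,-0.01,0,0]
    - [-0.2,-0.03,0,0]
    - [-0.2,-0.03,0,0]

```text
time: 28.63
ee_pos: [0.4717, 0.2021, 0.0369]
tcp_rot: [179.3, 0.4, -172.1]
wrist_force: [8.9, 1.6, 1.5]
opening: 0.045
grasp_force: 61.7
```

The catch holds: pulling back meets 9 N with no further travel. I'll relax, release and withdraw.

>>> servo_tool:
  moves:
    - [0.1,0.01,-0.03,0]
    - [0.18,0.02,-0.05,0]
    - [0.18,0.02,-0.05,0]

```text
time: 28.88
ee_pos: [0.4721, 0.2022, 0.0367]
tcp_rot: [179.3, 0.2, -172.1]
wrist_force: [-0.8, 0.0, 9.5]
opening: 0.0452
grasp_force: 62.8
```

>>> servo_tool:
  moves:
    - [0,0,0,0]
    - [0,0,0,0]
    - [0,0,0,0]
    - [0,0,0,0]
    - [0,0,0,0]
    - [0,0,0.5,0]
    - [0,0,2,0]
    - [0,0,4.5,0]
    - [-1,0,7.5,0]
    - [-2.5,0,10,0]
    - [-4,0,12,0]
    - [-5,0,13,0]
    - [-5,0,13,0]
    - [-5,0,13,0]
  claw: 0

```text
time: 30.05
ee_pos: [0.4214, 0.2021, 0.1657]
tcp_rot: [179.3, 0.2, -172.1]
wrist_force: [1.1, -0.1, -0.1]
opening: 0.0854
grasp_force: 0.0
```

Run:
```python
from h import *
im,c=snap("w10");b,m=blobs(im,(52,120,40),(85,255,255),200);print(b[:2],onz(c,b[0][2],.064))
k,l,s,cc=cv2.connectedComponentsWithStats(m);j=1+np.argmax(s[1:,4]);ct=cv2.findContours((l==j).astype(np.uint8),0,2)[0][0]
print(cv2.minAreaRect(np.array([onz(c,p,.064)[:2]*1000 for p in ct.reshape(-1,2).astype(float)],np.float32)))
o=get_obs();print(o["time"],o["ee_pos"],o["wrist_force"],o["opening"])
```

```text
[(2202, [290, 234, 40, 57], [309.9, 261.9]), (319, [619, 355, 21, 24], [629.2, 368.1])] [0.47061633 0.20182816 0.064     ]
((471.5109558105469, 201.9466094970703), (51.54890441894531, 31.709613800048828), 7.675886631011963)
30.1 [0.42135926 0.20189061 0.16480168] [-0.0615578   0.21596259 -0.45381644] 0.08547428123104525
```

The pack is still at (0.4715, 0.202), yaw 7.7°, the same place it was released, so it hasn't sprung back. Handing in.

```bash
python3 -c "
from workcell import *
print(job_done())"
```

```text
the job is handed in; nothing more can be done
None
```

The pack is out of the charger and held in the cradle: its catch resisted a 9 N backward pull, the pack did not spring back on release, and I handed the job in at about 30 s; on the way I set the pack down once on clear bench to turn the grip half round, because joint 6 hit its limit.

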